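# Seat the stylus in its charging well

## Robot

A 6-joint arm with a two-finger parallel gripper is mounted at the origin on a cart in front of the work surface, level with it; the furniture and walls round the work are solid. World frame = base frame: x ahead of the robot, y to its left, z up, the work surface at z = 0. Lengths are in mm, angles in degrees, forces in N, time in s.
With the tool pointing down it reaches from about 350 to 850 mm from the base axis. Payload 8.1 kg.
Tool frame: the origin (TCP) lies midway between the tips of the shut fingers; the grasp point (between the pads) lies 19 mm behind it (r.grip_depth is the distance from the TCP to the grasp point, in mm); z points along the fingers, y is the direction in which the jaws open and shut (so a half turn about z gives the same grasp; the last joint's range is limited). The gripper opens to 85 mm and grips with 20 to 120 N. Pads are 22 mm wide; open, the fingers measure 114 mm over their backs; the gripper's body (76 mm by 85 mm) begins 54 mm behind the grasp point. The pads swing forward as they close: fully open they stand 13 mm farther back than shut.
Start: joints at [58.705, 7.471, 85.268, -0, 87.261, -4.893], TCP at [266.779, 537.433, 231.292] pointing down, gripper open.
Joint ranges: [-169.43, 169.43], [-51.17, 129.36], [1.28, 143.12], [-76.62, 256.62], [0, 156.53], [-152.29, 152.29]. Speed limits (degrees/s): [136.94, 136.94, 159.86, 180, 180, 180].

## Interface

Orientations are given as [roll, pitch, yaw] about the fixed x, y, z axes, in that order (R = Rz(yaw) Ry(pitch) Rx(roll)).
In Python, from bench import r, imaging gives the robot as it stands.
- The arm moves only by the shell command python3 -m creep 'ROWS' [FORCE]. ROWS is text: rows parted by semicolons, each of 7 numbers parted by spaces: the shift along the tool's x, y, z in cm, then the turn, a rotation vector about the tool's x, y, z in degrees, then the finger opening in cm, from 0 to 8.54. In form: dx dy dz ax ay az gripper; .... A call has 1 to 20 rows; each row is the pose to reach, as a shift and turn from the pose measured when the call began, along the tool's axes at that moment; what a row does not reach only later rows make up. A row lasts 1/10 s, in which the tool goes at most 50 mm and 8.59 degrees, less where a joint would pass 70% of its speed; a pose out of reach is approached as far as the arm can. A call with a gripper value outside its range is refused whole. The fingers move at their own pace and stop on an object; FORCE is the grip in N (left out, the last holds). Time passes only in rows, so rows that repeat a pose let the fingers close. It gives the time, the measured TCP pose, the force and the opening at its end, in the units of the state.
- r.sense(): the state, without advancing time (a new reading comes with each control period).
- imaging.snapshot(name): name is "scene" or "top" or "wrist"; returns the picture (420x560x3 uint8, red, green, blue); there is no depth.
- imaging.camera_info(name): a dict with "camera_matrix" (3x3 intrinsics, pixels), "k1" (the pictures are not rectified: a ray, as slopes to the right and down, at radius r is drawn at 1 + k1 r^2 times it, then the intrinsics apply), "R" (3x3) and "t" (3): a world point X has camera coordinates R X + t. Camera axes: x right, y down, z forward; pixel columns grow to the right and rows downward; lengths in mm; the calibration is good to about 2 mm. A picture is of the moment at which its call begins: read the wrist's pose just before it. camera_info takes no time and is no camera call; for the wrist camera it gives the pose at the moment of the call.
- r.hand_in(): hands the job in, once; it reports no verdict.
The state is a dict: "time": time; "joint_pos": joint angles; "qd": joint speeds; "joint_efforts": joint torques, N m; "tool_pos": TCP position; "tcp_rot": TCP orientation; "ft_force": force on the tool from outside, world axes, zero at the start; "wrist_torque": the same for the moment, N m; "finger_gap": finger opening in mm.
Only numpy, scipy, OpenCV 4.12 (cv2) and the standard library are available. Lean on these libraries where they do the work, as an engineer would, in place of code of your own. Each camera call takes 0.05 s, during which the arm holds its last target.

## Task

Put the stylus on charge: pick it up from the desk, lay it in the sloped V rest with its nose down against the stop and let go of it there, then take it again by its upper end and push it nose first down into the charging well of the same orange as its end band, until the contact plate at its bottom is pressed fully home, and leave it standing there. Do not press the contact of the grey well, and leave the sticky-note block and the tape roll where they are.

Things in the scene. Friction and masses are not known exactly. Their poses are not given: they have to be found in the camera images.
- stylus: white round stylus, 140 mm long, 10 mm thick, 25 g, orange band on the last 10 mm of the tail, black nose that tapers over the last 12 mm to 5 mm across. Origin on its axis at mid-length; x runs along the axis towards the nose (nose tip at x = +70 mm, tail end at x = -70 mm). It starts lying flat on the desk, axis 5 mm above it
- stylus_nose (a point): the tip of the stylus's nose, on its axis
- rest: grey sloped pen rest, fixed, on a black base 110 x 56 x 8 mm (x, y, z); origin under the base's centre. A 90 degree V groove, open above, 85 mm long, 27 mm across its lips, lies at y = 0 and falls 45 degrees towards the rest's +x to a flat stop (it need not slide down by itself). A stylus in it, nose on the stop, sticks out 55 mm past the groove's upper end, its tail 121 mm above the desk
- rest_foot (a point): where the nose tip lies when the stylus is in the rest: on the stop, on the axis of a lying stylus (40 mm along the rest's +x, 22 mm above the desk)
- well_orange: charging well with an orange tube, fixed to the desk: upright tube 23 mm across (flared to 29 mm at the top), bore 15 mm flaring to 21 mm over the top 6 mm, mouth 76 mm above the desk, on a black base 60 x 60 x 14 mm. Origin under the centre of the base, z up the tube's axis
- well_orange_mouth (a point): centre of the orange well's mouth, 76 mm above the desk
- well_orange_home (a point): on the axis of the orange well, 18 mm above the desk: where the stylus's nose tip is when fully home, 58 mm below the mouth
- contact_orange (a joint): travel of the brass contact plate at the bottom of the orange well, m: about 0 raised (its top 48 mm below the mouth), 0.010 fully down. It slides stiffly, with about 5 N of friction and no spring, and stays where it is pushed; the weight of the stylus does not move it
- well_grey: another charging well of the same make and size, with a grey tube; not to be used
- contact_grey (a joint): travel of the contact plate in the grey well, m, as for the orange one
- sticky_block: yellow block of sticky notes, 77 x 77 x 15 mm, loose on the desk; origin under its centre
- tape_roll: roll of tape lying flat, 49 mm across, 19 mm high, loose; origin under its centre
Mind the look-alikes: they are no part of the job. What is shaped like the well_orange but white is not meant.

How it is judged (in metres and radians):
On the way:
1. the stylus lies nose down in the V rest, its nose within 15 mm of the stop, let go (distance between stylus_nose and rest_foot below 0.015 m and angle between stylus's own x axis and vertical between 2.15 and 2.55 rad and contact force between the fingers and stylus below 0.05 N and linear speed of stylus below 0.03 m/s), for 0.2 s.
At the end, for the whole second after the job is handed in: The stylus stands nose down in the orange well (nose within 6 mm of the well's axis and below 23 mm above the desk, leaning less than 0.19 rad), its contact pressed at least 8.5 of 10 mm; it is released and at rest, and the grey well's contact is not pressed (under 4 mm) (value of joint contact_orange above 0.0085 m and horizontal distance between stylus_nose and well_orange below 0.006 m and height (world z) of stylus_nose below 0.023 m and angle between stylus's own x axis and vertical above 2.95 rad and contact force between the fingers and stylus below 0.05 N and linear speed of stylus below 0.02 m/s and value of joint contact_grey below 0.004 m); the robot touches nothing.
It fails at once if the grey well's contact is pressed 4 mm or more (value of joint contact_grey above 0.004 m).
It fails at once if the sticky-note block is moved more than 30 mm (distance of sticky_block from where it was at the start of the episode above 0.03 m).
It fails at once if the tape roll is moved more than 30 mm (distance of tape_roll from where it was at the start of the episode above 0.03 m).
It also fails if it takes over 62 s, if anything falls off the work surface, if the arm or the gripper's body presses on something with over 40 N, if the wrist force passes 120 N, or if a joint passes its speed limit or range.

## Working session

There is one attempt and no reset: what is moved stays moved. The work goes in short steps, Python scripts to look and compute and a shell command to move; the robot and the scene stay as the last step left them, time stands still between calls to the robot, and variables do not carry over. Pictures are saved under pics/ and viewed, and the job is handed in when it is done.

```bash
ls; mkdir -p pics; python3 - <<'E'
from bench import r, imaging
import cv2
s=r.sense(); print(s)
for n in ["scene","top","wrist"]:
    im=imaging.snapshot(n); cv2.imwrite(f"pics/{n}0.png",im[:,:,::-1])
    c=imaging.camera_info(n); print(n,c)
E
```

```text
pics
{'time': 0.0, 'joint_pos': array([ 5.87044514e+01,  7.51619630e+00,  8.53314205e+01,  2.18557547e-03,
        8.72609882e+01, -4.89465071e+00]), 'qd': array([-0.05980946,  0.02082095,  0.0442067 ,  0.07316512, -0.10237725,
       -0.00901254]), 'joint_efforts': array([ 5.82758039e-04, -5.69433689e+01, -5.00535679e+01, -2.14552383e-04,
        1.56049384e-02, -3.07788525e-05]), 'tool_pos': array([266.47859757, 536.94904488, 230.21256634]), 'tcp_rot': array([-1.79891977e+02, -1.14415113e-02,  1.53598985e+02]), 'ft_force': array([-0.82477411, -0.06185395, -0.66108368]), 'wrist_torque': array([-0.06616241,  0.0017883 ,  0.02741274]), 'finger_gap': 85.53693234249364}
scene {'camera_matrix': array([[491.60128577,   0.        , 274.40505574],
       [  0.        , 491.60128577, 209.6184217 ],
       [  0.        ,   0.        ,   1.        ]]), 'k1': -0.15627288932693617, 'R': array([[ 0.46548518, -0.88482757, -0.02009281],
       [-0.43844435, -0.21081461, -0.87368401],
       [ 0.76882384,  0.41549654, -0.48607872]]), 't': array([-333.27361991,  300.16637628,  554.16746495])}
top {'c
[... 156 characters left out ...]
.        ]]), 'k1': -0.1828537795908122, 'R': array([[-0.01057046, -0.99993675, -0.00384271],
       [-0.97334238,  0.01116969, -0.22908479],
       [ 0.22911322,  0.00131874, -0.97339889]]), 't': array([-53.10281814, 593.5946116 , 946.84628539])}
wrist {'camera_matrix': array([[303.57203471,   0.        , 271.81119517],
       [  0.        , 303.57203471, 206.29093068],
       [  0.        ,   0.        ,   1.        ]]), 'k1': -0.03899483465148034, 'R': array([[ 4.45296271e-01,  8.95382874e-01, -8.60464383e-04],
       [ 8.55555733e-01, -4.25205419e-01,  2.95338347e-01],
       [ 2.64075024e-01, -1.32249240e-01, -9.55392338e-01]]), 't': array([-599.23858769,  -38.63679078,  379.37134024])}
```

View pics/scene0.png

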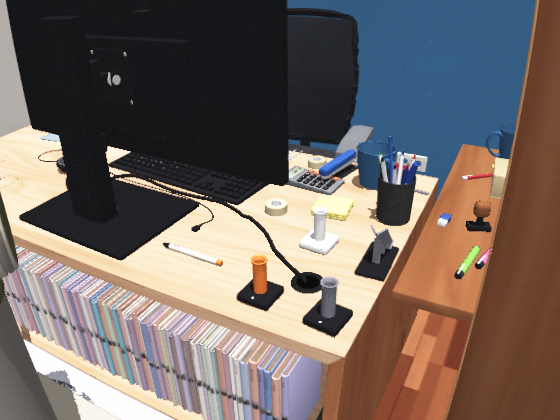

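View pics/top0.png

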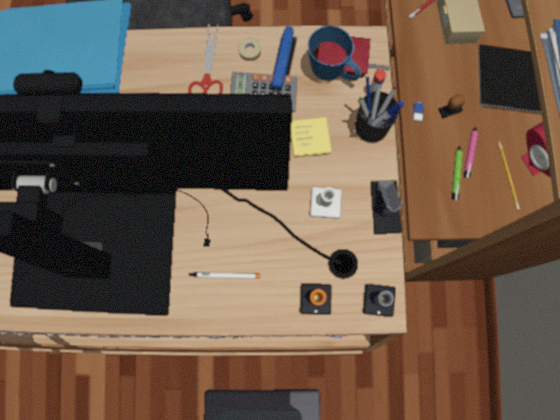

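View pics/wrist0.png

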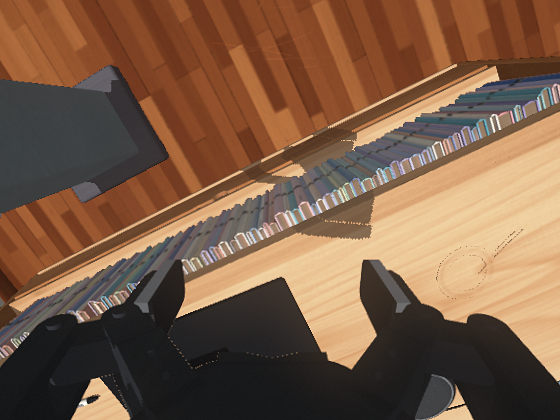

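The scene has the stylus lying at top (190–260, 275), with its black nose at the left (192,275) and the orange tail at the right (258,276). The orange well is at (317,298), the grey well at (384,297) and a white look-alike at (326,200). The rest is at (387,205), the cable grommet at (343,263), the sticky block at (311,136) and the tape roll at (275,207) in the scene view. I'll enlarge those.

```bash
cat > h.py <<'E'
import numpy as np, cv2
from bench import r, imaging
from scipy.spatial.transform import Rotation as Ro
def proj(c,X):
    X=np.atleast_2d(X); p=X@c["R"].T+c["t"]; s=p[:,:2]/p[:,2:]
    r2=(s**2).sum(1,keepdims=True); s=s*(1+c["k1"]*r2); K=c["camera_matrix"]
    return s*[K[0,0],K[1,1]]+K[:2,2]
def ray(c,uv):
    K=c["camera_matrix"]; d=(np.array(uv,float)-K[:2,2])/[K[0,0],K[1,1]]
    s=d.copy()
    for _ in range(30): s=d/(1+c["k1"]*(s@s))
    v=c["R"].T@np.r_[s,1]; return -c["R"].T@c["t"], v/np.linalg.norm(v)
def atz(c,uv,z):
    o,v=ray(c,uv); return o+v*(z-o[2])/v[2]
def tri(*prs):
    A=np.zeros((3,3));b=np.zeros(3)
    for c,uv in prs:
        o,v=ray(c,uv); P=np.eye(3)-np.outer(v,v); A+=P;b+=P@o
    X=np.linalg.solve(A,b); return X
def crop(im,x0,y0,w,h,k,fn):
    cv2.imwrite(fn,cv2.resize(im[y0:y0+h,x0:x0+w,::-1],None,fx=k,fy=k,interpolation=cv2.INTER_CUBIC))
E
python3 - <<'E'
from h import *
t=cv2.imread('pics/top0.png')[:,:,::-1]; s=cv2.imread('pics/scene0.png')[:,:,::-1]
crop(t,180,170,130,100,6,'pics/a.png') if 0 else None
crop(t,180,240,100,70,8,'pics/t_sty.png')
crop(t,290,170,120,150,4,'pics/t_wells.png')
crop(s,150,190,260,150,3,'pics/s_all.png')
c=imaging.camera_info('top')
for uv in [(191,275),(260,276),(317,298),(384,297),(387,205)]: print(uv,atz(c,uv,5).round(1))
E
```

```text
(191, 275) [464.6 114.5   5. ]
(260, 276) [461.8 -20.7   5. ]
(317, 298) [ 417.9 -130.7    5. ]
(384, 297) [ 417.2 -261.4    5. ]
(387, 205) [ 600.7 -276.5    5. ]
```

View pics/t_sty.png

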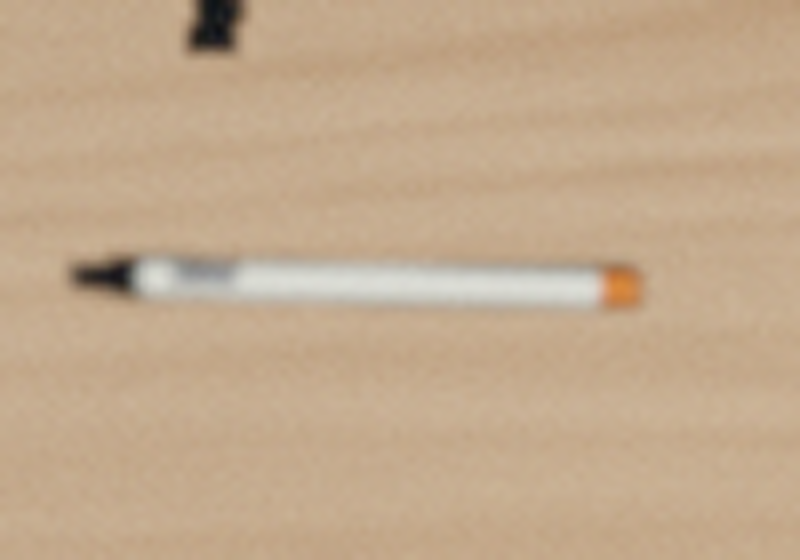

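View pics/t_wells.png

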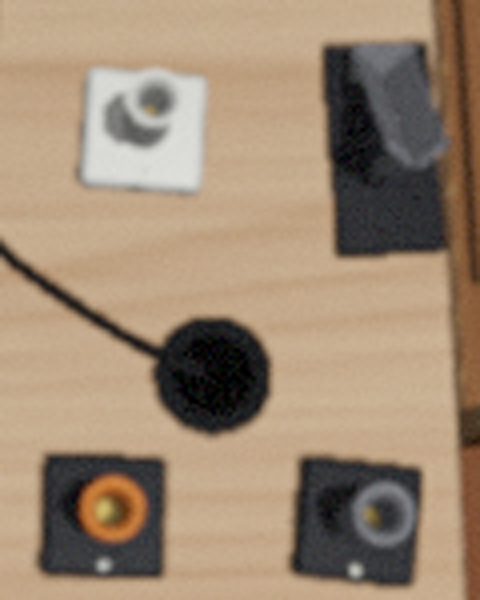

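View pics/s_all.png

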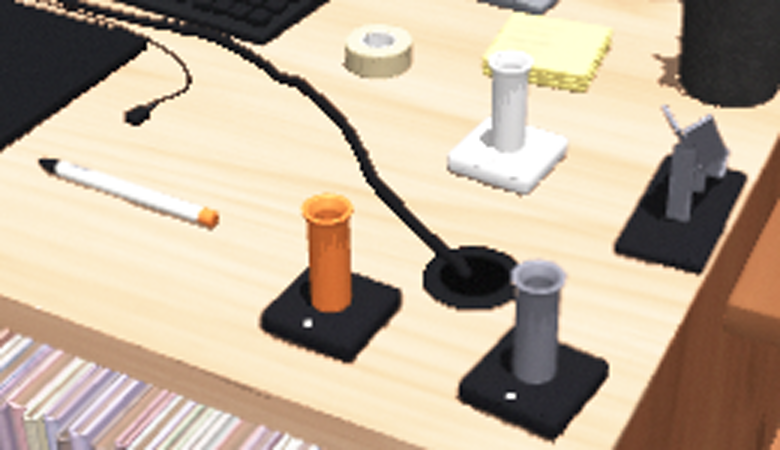

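```bash
python3 - <<'E'
from h import *
t=cv2.imread('pics/top0.png')[:,:,::-1]; s=cv2.imread('pics/scene0.png')[:,:,::-1]
crop(t,360,170,60,70,9,'pics/t_rest.png')
crop(s,345,210,70,75,8,'pics/s_rest.png')
T=imaging.camera_info('top');S=imaging.camera_info('scene')
for c in (T,S): print(-c['R'].T@c['t'])
cs=[atz(T,(290+u/4,170+v/4),8) for u,v in [(323,45),(425,43),(445,250),(337,255)]]
cs=np.array(cs);print(cs.round(1))
print(np.linalg.norm(np.diff(cs[[0,1,2,3,0]],axis=0),axis=1), cs.mean(0))
E
```

```text
[ 360.27446859  -60.97837465 1057.43855872]
[-139.31697518 -461.86489442  524.92317353]
[[ 649.7 -245.4    8. ]
 [ 650.3 -297.9    8. ]
 [ 543.6 -301.6    8. ]
 [ 541.9 -247.1    8. ]]
[ 52.46642697 106.76757187  54.48194689 107.7875284 ] [ 596.37455265 -273.0170531     8.        ]
```

View pics/t_rest.png

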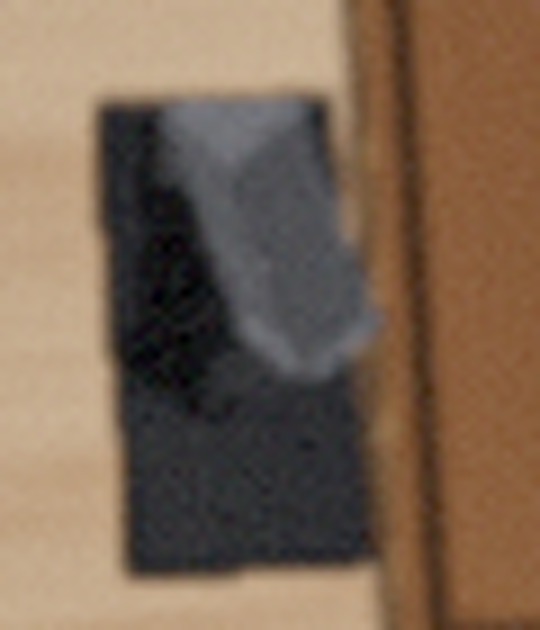

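View pics/s_rest.png

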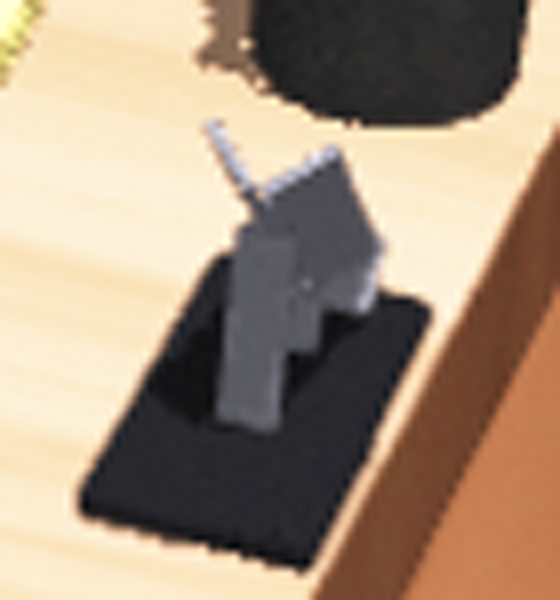

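```bash
python3 - <<'E'
from h import *
t=cv2.imread('pics/top0.png')[:,:,::-1]; s=cv2.imread('pics/scene0.png')[:,:,::-1]
crop(t,295,275,50,50,10,'pics/t_o.png')
crop(s,230,245,70,70,8,'pics/s_o.png')
T=imaging.camera_info('top');S=imaging.camera_info('scene')
# stylus ends
n=atz(T,(180+70/8-.5,240+274/8-.5),5); e=atz(T,(180+643/8-.5,240+288/8-.5),5); print('sty top',n,e,np.linalg.norm(n-e))
n=atz(S,(150+40/3,190+163/3),5); e=atz(S,(150+216/3,190+219/3),5); print('sty scene',n,e,np.linalg.norm(n-e))
print('mouth T',atz(T,(290+114/4,170+508/4),76),'S',atz(S,(150+327/3,190+210/3),76))
print('neck base', atz(S,(95,215),15), [atz(S,(u,v),10).round(0) for u,v in [(22,213),(103,263),(200,205)]])
print('mon bottom right corner', tri((T,(290,188)),(S,(287,183))))
print('sb',atz(T,(311,136),15),'tape',atz(S,(275,203),19))
E
```

```text
sty top [467.04952599 119.94136968   5.        ] [462.79896519 -20.50540068   5.        ] 140.511076328907
sty scene [464.48044322 113.93907822   5.        ] [463.27973257 -24.49564475   5.        ] 138.4399300374434
mouth T [ 415.7242037 -128.7627829   76.       ] S [ 414.23463944 -132.76852998   76.        ]
neck base [477.00856602 314.18431972  15.        ] [array([412., 490.,  10.]), array([356., 171.,  10.]), array([622., 137.,  10.])]
mon bottom right corner [610.78008858 -81.9258812  114.18981587]
sb [ 745.14618426 -126.27923377   15.        ] tape [687.59407942 -16.81837368  19.        ]
```

View pics/t_o.png

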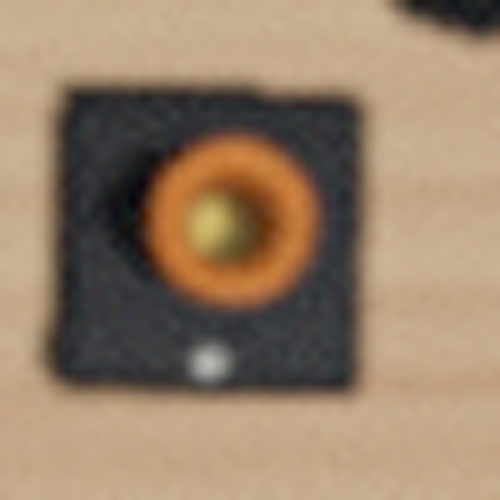

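View pics/s_o.png

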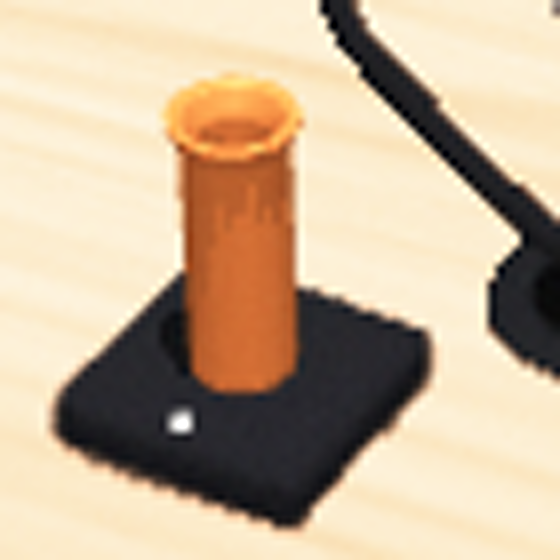

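```bash
python3 - <<'E'
from h import *
t=cv2.imread('pics/top0.png')[:,:,::-1]; s=cv2.imread('pics/scene0.png')[:,:,::-1]
T=imaging.camera_info('top');S=imaging.camera_info('scene')
print('green pen',tri((T,(457,172)),(S,(467,262))))
print('stamp', tri((T,(457,102)),(S,(482,207))), 'eraser',tri((T,(419,112)),(S,(444,220))))
print('cup top', tri((T,(372,120)),(S,(396,180))))
# joint model: assume UR-like: shoulder height h, upper l1, fore l2, wrist->tcp d in plane; single data only
st=r.sense(); print(st['tool_pos'],st['tcp_rot'])
crop(t,380,200,180,120,4,'pics/t_r.png'); crop(s,380,120,180,200,3,'pics/s_r.png')
E
```

```text
green pen [ 670.54611407 -430.03733142   -0.83005035]
stamp [ 807.68353546 -430.15879511   47.77756335] eraser [ 803.73582202 -359.62532614    1.66362824]
cup top [ 753.63224807 -249.37323607   91.40680995]
[266.54343051 537.06711787 230.48404046] [-1.79918093e+02 -8.61871635e-03  1.53599322e+02]
```

View pics/t_r.png

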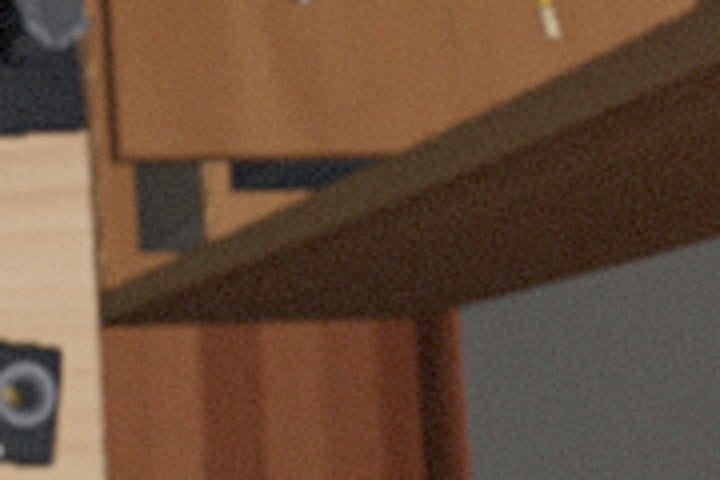

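View pics/s_r.png

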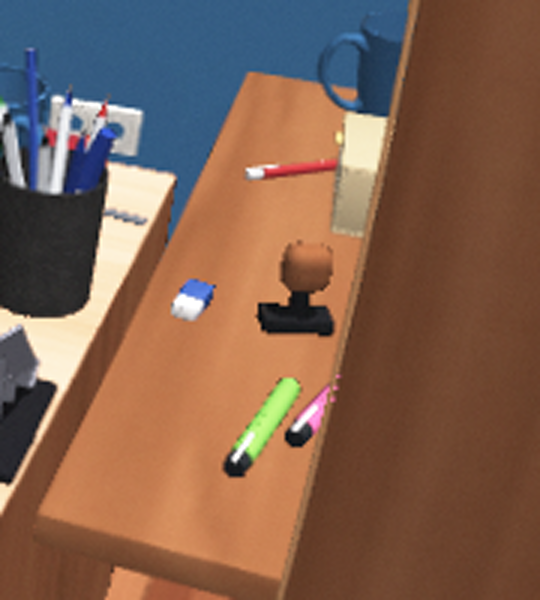

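```bash
python3 - <<'E'
from h import *
T=imaging.camera_info('top');S=imaging.camera_info('scene')
def v2(c,uv): o,v=ray(c,uv); return o[:2],v[:2]
for ut in [(380+250/4,200+268/4),(380+440/4,200+180/4),(380+400/4,200+300/4)]:
  for us in [(380+400/3,120+100/3),(380+330/3,120+400/3)]:
    o1,d1=v2(T,ut);o2,d2=v2(S,us)
    k=np.linalg.solve(np.c_[d1,-d2],o2-o1); print((o1+k[0]*d1).round(0))
E
```

```text
[ 503. -467.]
[ 503. -466.]
[ 509. -467.]
[ 508. -466.]
[ 457. -467.]
[ 457. -465.]
```

```bash
cat >> h.py <<'E'
def cur():
    s=r.sense(); return np.array(s['tool_pos']), Ro.from_euler('xyz',s['tcp_rot'],degrees=True)
def row(pos,R):
    p,R0=cur(); d=R0.inv().apply(np.array(pos)-p)/10; w=(R0.inv()*R).as_rotvec(degrees=True)
    print('cur',p.round(1),'row',d.round(2),w.round(2),'|w|',np.linalg.norm(w).round(1)); return d,w
def E(a): return Ro.from_euler('xyz',a,degrees=True)
def axes(x,y,z): return Ro.from_matrix(np.c_[x,y,z])
E
python3 - <<'E'
from h import *
row((300,250,230),E((180,0,115))); row((463,10,110),E((180,0,90)))
E
```

```text
cur [266.5 537.1 230.5] row [-15.76 -24.23   0.08] [-8.00e-02  2.00e-02  3.86e+01] |w| 38.6
cur [266.5 537.1 230.5] row [-41.03 -38.46  12.1 ] [-8.00e-02  4.00e-02  6.36e+01] |w| 63.6
```

```bash
python3 -m creep '-5 -8 0 0 0 8 8.5;-10 -16 0 0 0 16 8.5;-15.8 -24.2 0 0 0 24 8.5;-15.8 -24.2 0 0 0 32 8.5;-15.8 -24.2 0 0 0 38.6 8.5;-15.8 -24.2 0 0 0 38.6 8.5;-15.8 -24.2 0 0 0 38.6 8.5'; python3 - <<'E'
from h import *
row((463,10,110),E((180,0,90)))
E
```

```text
time: 0.85
tool_pos: [301.0, 246.5, 230.7]
tcp_rot: [-179.9, 0.1, 114.7]
ft_force: [-0.6, -0.9, 0.3]
finger_gap: 85.1
cur [301.  246.5 230.7] row [-28.23   4.82  12.12] [-2.000e-02  1.400e-01  2.475e+01] |w| 24.7
```

```bash
python3 -m creep '-4.7 0.8 2 0 0 4 4;-9.4 1.6 4 0 0 8 4;-14.1 2.4 6 0 0 12 4;-18.8 3.2 8 0 0 16 4;-23.5 4 10 0 0 20 4;-28.2 4.8 12.1 0 0 24.7 4;-28.2 4.8 12.1 0 0 24.7 4;-28.2 4.8 12.1 0 0 24.7 4'; python3 - <<'E'
from h import *
p,R=cur(); c=imaging.camera_info('wrist'); im=imaging.snapshot('wrist')
cv2.imwrite('pics/w1.png',im[:,:,::-1]); np.save('w1.npy',c,allow_pickle=True)
print(proj(c,[[467,120,5],[462.8,-20.5,5],[463,10,5]]))
E
```

```text
time: 1.65
tool_pos: [462.4, 9.3, 108.7]
tcp_rot: [-179.8, 0.1, 89.9]
ft_force: [-0.5, -0.7, -0.2]
finger_gap: 40.0
[[277.30623768  63.05808861]
 [271.98807229 237.25213093]
 [272.16638609 203.99151396]]
```

View pics/w1.png

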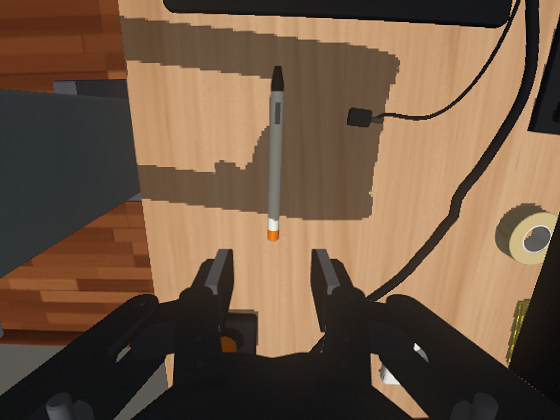

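The wrist picture shows the stylus with its nose tip at (278,66) and the end of its orange tail at (273,241). That is close to the prediction. The jaws are centred near column 272.

```bash
python3 - <<'E'
from h import *
c=np.load('w1.npy',allow_pickle=True).item()
n=atz(c,(278,66),5);t=atz(c,(273,241),5);print(n,t,np.linalg.norm(n-t))
d=(n-t)/np.linalg.norm(n-t); a=np.degrees(np.arctan2(d[1],d[0]));print(a)
g=t+32*d; print(g)
row((g[0],g[1],40),E((180,0,a)));row((g[0],g[1],2),E((180,0,a)))
E
```

```text
[467.52550166 117.95307893   5.        ] [463.68636323 -24.0761466    5.        ] 142.08110320938997
88.45163642556817
[464.55102733   7.91216933   5.        ]
cur [462.3  10.5 109.6] row [-0.24  0.24  6.96] [-0.11  0.1   1.56] |w| 1.6
cur [462.3  10.5 109.6] row [-0.24  0.25 10.76] [-0.11  0.1   1.56] |w| 1.6
```

```bash
python3 -m creep '-0.2 0.2 4 0 0 1.6 3;-0.2 0.2 7.5 0 0 1.6 3;-0.2 0.2 9 0 0 1.6 3;-0.2 0.2 10 0 0 1.6 3;-0.2 0.2 10.5 0 0 1.6 3;-0.2 0.2 10.5 0 0 1.6 3;-0.2 0.2 10.5 0 0 1.6 3' 40; python3 - <<'E'
from h import *
print([cur()[0].round(1) for _ in range(3)])
row((464.55,7.9,2.5),E((180,0,88.5)))
im=imaging.snapshot('wrist'); cv2.imwrite('pics/w2.png',im[:,:,::-1])
E
```

```text
time: 2.4
tool_pos: [465.1, 8.6, 5.9]
tcp_rot: [180.0, 0.1, 88.4]
ft_force: [0.2, 0.1, 1.1]
finger_gap: 30.0
[array([465.1,   8.6,   5.9]), array([465.1,   8.6,   5.9]), array([465.1,   8.6,   5.9])]
cur [465.1   8.6   5.9] row [-0.07 -0.06  0.34] [ 0.01  0.1  -0.05] |w| 0.1
```

View pics/w2.png

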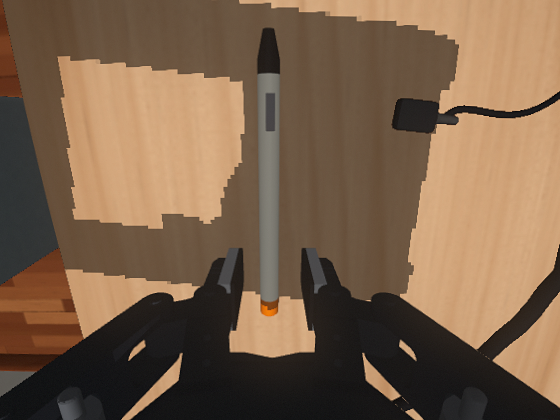

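The pen lies between the pads, at columns 262–280 with the jaw tips at 240 and 302. Next I lower a touch and close.

```bash
python3 -m creep '0 0 0.2 0 0 0 3;0 0 0.3 0 0 0 3;0 0 0.3 0 0 0 0.3;0 0 0.3 0 0 0 0.3;0 0 0.3 0 0 0 0.3;0 0 0.3 0 0 0 0.3;0 0 0.3 0 0 0 0.3;0 0 -2 0 0 0 0.3;0 0 -5 0 0 0 0.3;0 0 -9 0 0 0 0.3;0 0 -12 0 0 0 0.3;0 0 -12 0 0 0 0.3' 50; python3 - <<'E'
from h import *
c=imaging.camera_info('wrist');im=imaging.snapshot('wrist'); cv2.imwrite('pics/w3.png',im[:,:,::-1])
np.save('w3.npy',c,allow_pickle=True)
E
```

```text
time: 3.65
tool_pos: [468.5, 8.4, 130.9]
tcp_rot: [179.5, 0.1, 88.4]
ft_force: [0.4, 1.0, 0.3]
finger_gap: 7.2
```

View pics/w3.png

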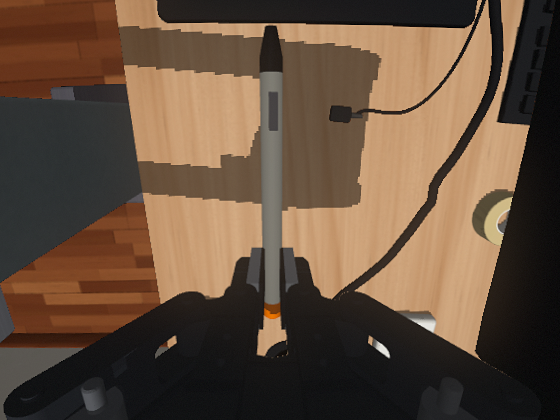

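```bash
cat >> h.py <<'E'
psi=np.radians(1.5); F=np.array([636.4,-272.,22.])
hx=np.array([np.cos(psi),np.sin(psi),0]); zz=np.array([0,0,1.])
d=(hx-zz)/2**.5; n=(hx+zz)/2**.5
RP=axes(d,np.cross(-n,d),-n)
E
python3 - <<'E'
from h import *
print(RP.as_euler('xyz',degrees=True))
A=F-108*d-3*n; print('home tcp',A, 'hover',A+40*n-10*d)
row((430,-150,230),E((180,0,45)))
row((500,-265,250),RP)
E
```

```text
[180.   45.    1.5]
home tcp [ 557.93804346 -274.05459864   96.24621202] hover [ 579.14397766 -273.49930171  131.60155108]
cur [467.1   8.5 128.4] row [-15.97  -3.22 -10.15] [ 0.35 -0.   43.44] |w| 43.4
cur [467.1   8.5 128.4] row [-27.28   4.1  -12.08] [ 34.32 -36.    81.94] |w| 95.9
```

```bash
python3 -m creep '-3 -0.6 -4 0 0 7 0.3;-6 -1.3 -7 0 0 14 0.3;-9 -2 -10.2 0 0 22 0.3;-12 -2.6 -10.2 0 0 29 0.3;-16 -3.2 -10.2 0 0 36 0.3;-16 -3.2 -10.2 0 0 43.4 0.3;-16 -3.2 -10.2 0 0 43.4 0.3'; python3 - <<'E'
from h import *
row((500,-265,250),RP)
E
```

```text
time: 4.4
tool_pos: [429.3, -151.0, 228.8]
tcp_rot: [179.8, -0.1, 44.8]
ft_force: [-0.5, 0.0, -0.5]
finger_gap: 7.6
cur [ 429.3 -151.   228.8] row [-3.   13.08 -2.09] [ 17.09 -42.94  40.95] |w| 61.7
```

```bash
python3 -m creep '-0.4 1.6 -0.3 2.1 -5.4 5.1 0.3;-0.8 3.2 -0.6 4.2 -10.8 10.2 0.3;-1.2 4.8 -0.9 6.4 -16.1 15.3 0.3;-1.6 6.4 -1.2 8.5 -21.5 20.5 0.3;-2 8 -1.5 10.7 -26.8 25.6 0.3;-2.4 9.6 -1.8 12.8 -32.2 30.7 0.3;-2.8 11.2 -2 15 -37.6 35.8 0.3;-3 13.1 -2.1 17.1 -42.9 41 0.3;-3 13.1 -2.1 17.1 -42.9 41 0.3;-3 13.1 -2.1 17.1 -42.9 41 0.3;-3 13.1 -2.1 17.1 -42.9 41 0.3'; python3 - <<'E'
from h import *
print(r.sense()['joint_pos'].round(1))
for n in ['scene','top']:
    im=imaging.snapshot(n); cv2.imwrite(f'pics/{n}1.png',im[:,:,::-1])
A=F-108*d-3*globals()['n'] if 0 else None
E
```

```text
time: 5.5
tool_pos: [500.4, -264.4, 251.0]
tcp_rot: [-179.9, 44.8, 1.7]
ft_force: [-0.4, -0.3, 0.1]
finger_gap: 7.2
[-22.4  42.2  50.  -21.4 128.1  58.8]
```

View pics/scene1.png

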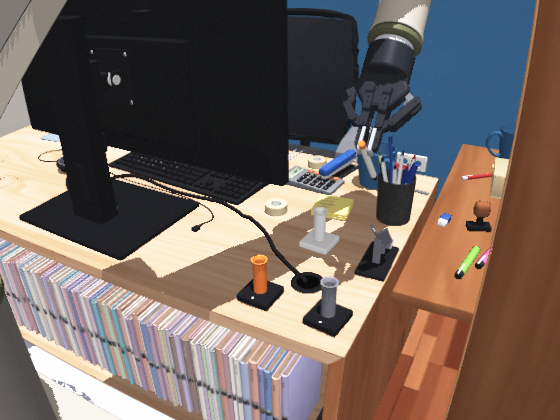

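View pics/top1.png

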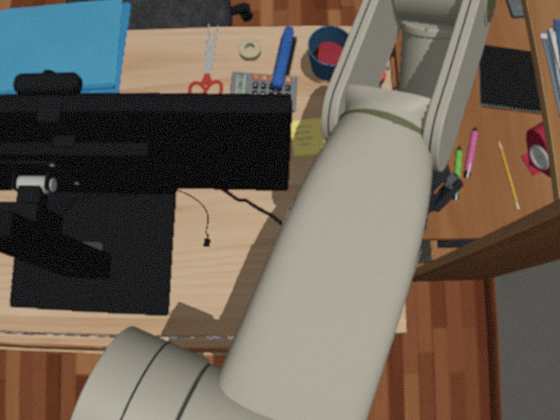

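```bash
python3 - <<'E'
from h import *
s=cv2.imread('pics/scene1.png')[:,:,::-1]
crop(s,335,90,75,100,7,'pics/s1c.png')
S=imaging.camera_info('scene')
p,R=cur()
for h in (-3,): print(proj(S,[p+R.apply([x,0,h]) for x in (-32,-22,0,58,96,108)]).round(1))
w=imaging.snapshot('wrist'); cv2.imwrite('pics/w4.png',w[:,:,::-1])
E
```

```text
[[360.  139.8]
 [361.3 142.8]
 [363.8 149.2]
 [370.  164.5]
 [373.6 173.4]
 [374.6 176.1]]
```

View pics/s1c.png

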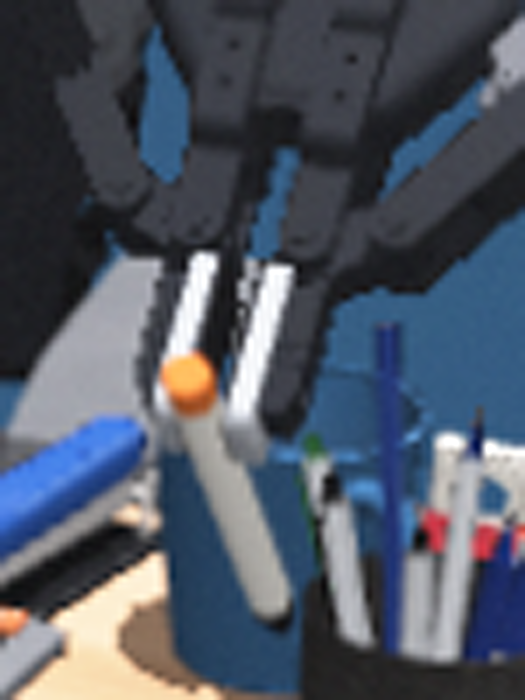

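View pics/w4.png

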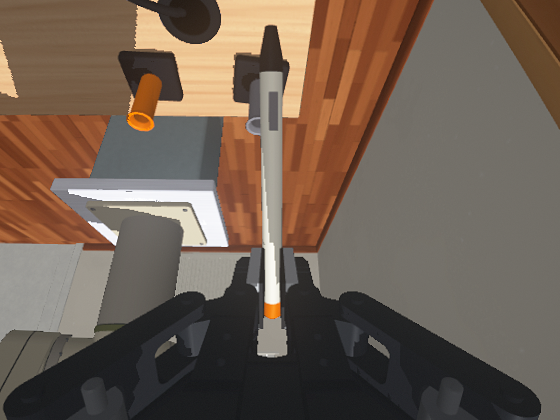

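```bash
python3 - <<'E'
from h import *
c=imaging.camera_info('wrist'); p,R=cur(); print(p,R.as_euler('xyz',degrees=True))
w=cv2.imread('pics/w4.png')[:,:,::-1]; crop(w,240,15,60,70,8,'pics/w4n.png'); crop(w,240,280,60,90,8,'pics/w4t.png')
for h in (-8,-4,0,4,8):
    out=[]
    for uv in [(271,26),(272,317)]:
        o,v=ray(c,uv); o=R.inv().apply(o-p); v=R.inv().apply(v); out.append(o+v*(h-o[2])/v[2])
    print(h,np.round(out,1).tolist(),np.linalg.norm(out[0]-out[1]).round(1))
S=imaging.camera_info('scene')
for uv in [(361.9,144.7)]:
    o,v=ray(S,uv); o=R.inv().apply(o-p); v=R.inv().apply(v); X=o+v*(-o[1]/v[1]); print('scene tail',X)
print(proj(S,[p,p+R.apply([-11,0,0]),p+R.apply([11,0,0])]))
E
```

```text
[ 500.42276    -264.66100601  253.34666976] [179.88059084  44.65950926   1.45944884]
-8 [[108.8, -0.1, -8.0], [-27.2, 0.3, -8.0]] 136.0
-4 [[109.8, -0.1, -4.0], [-30.2, 0.3, -4.0]] 140.1
0 [[110.8, -0.1, 0.0], [-33.3, 0.3, 0.0]] 144.1
4 [[111.8, -0.1, 4.0], [-36.3, 0.3, 4.0]] 148.1
8 [[112.8, -0.1, 8.0], [-39.3, 0.3, 8.0]] 152.2
scene tail [-16.55221436   0.          -2.45859176]
[[363.41711108 150.99932746]
 [362.13076249 147.87313594]
 [364.66696804 154.04083011]]
```

View pics/w4n.png

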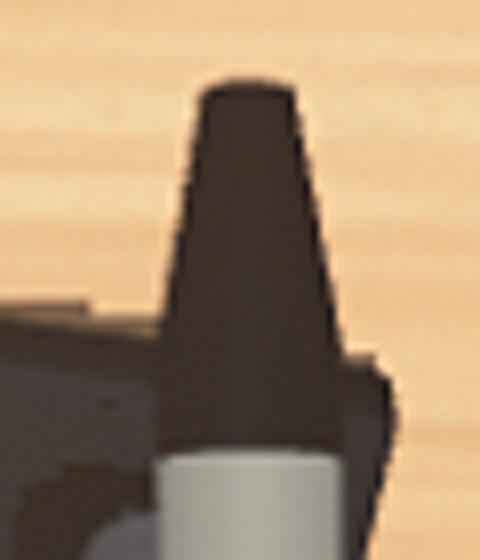

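View pics/w4t.png

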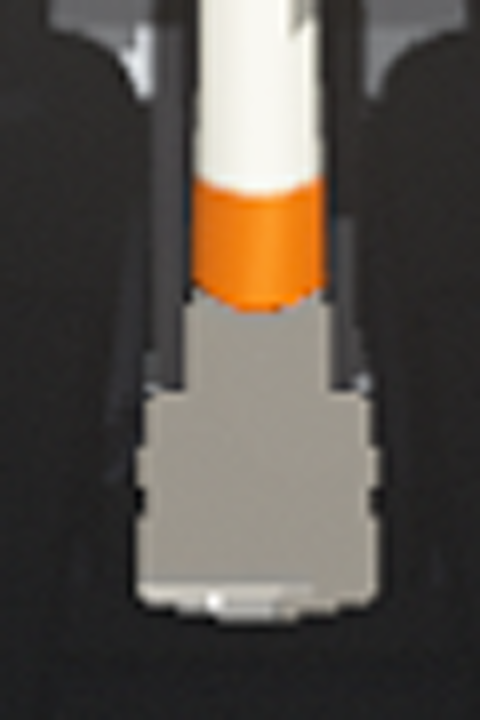

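```bash
python3 - <<'E'
from h import *
c=imaging.camera_info('wrist')
print(proj(c,[[415.7,-129,76],[414.2,-132.8,76]]).round(1))
S=imaging.camera_info('scene')
for k in range(6):
    im=imaging.snapshot('scene'); s=r.sense(); print(s['time'],s['tool_pos'].round(1),s['joint_pos'].round(2))
cv2.imwrite('pics/scene2.png',im[:,:,::-1])
w=cv2.imread('pics/w4.png')[:,:,::-1]; crop(w,110,40,80,100,6,'pics/w4o.png')
E
```

```text
[[139.5 122.6]
 [143.6 123.7]]
5.7 [ 500.4 -264.7  253.2] [-22.46  41.95  49.97 -21.4  128.16  58.89]
5.75 [ 500.3 -264.8  252.8] [-22.48  41.99  49.96 -21.4  128.16  58.9 ]
5.8 [ 500.2 -264.9  252.4] [-22.49  42.04  49.95 -21.4  128.17  58.91]
5.85 [ 500.2 -265.   251.9] [-22.5   42.1   49.94 -21.4  128.17  58.91]
5.9 [ 500.1 -265.   251.4] [-22.5   42.15  49.93 -21.4  128.17  58.92]
5.95 [ 500.1 -265.1  251. ] [-22.51  42.2   49.93 -21.4  128.17  58.92]
```

View pics/w4o.png

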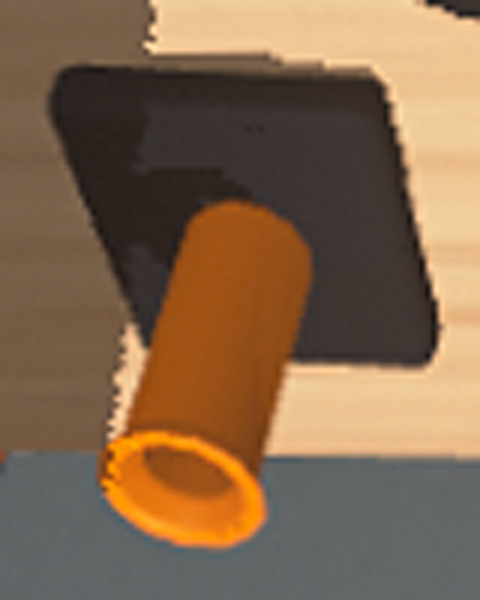

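```bash
python3 - <<'E'
from h import *
S=imaging.camera_info('scene');T=imaging.camera_info('top')
cs=np.array([atz(S,(345+u/8-.5,210+v/8-.5),8) for u,v in [(82,490),(310,552),(432,308),(225,253)]])
print(cs.round(1),cs.mean(0),np.linalg.norm(np.diff(cs[[0,1,2,3,0]],axis=0),axis=1))
B=np.array([596.4,-273,0])
# groove upper end lips: groove start pt on axis 85 from foot
up=F-85*d
side=np.cross(zz,hx)
for nm,P in [('stop axis',F),('up axis',up),('lipL',up+13.5*side+13.5*n-0*n),('lipR',up-13.5*side+13.5*n)]:
    print(nm,P.round(1),'T',proj(T,P).round(1),'S',proj(S,P).round(1))
E
```

```text
[[ 543.2 -251.6    8. ]
 [ 543.  -304.1    8. ]
 [ 647.8 -302.3    8. ]
 [ 649.7 -250.1    8. ]] [ 595.92385371 -277.01448473    8.        ] [ 52.43143216 104.85161865  52.1638696  106.55562828]
stop axis [ 636.4 -272.    22. ] T [[385.4 185.7]] S [[382.1 241. ]]
up axis [ 576.3 -273.6   82.1] T [[394.  208.5]] S [[375.9 229. ]]
lipL [ 585.5 -259.8   91.7] T [[387.4 202.6]] S [[370.4 220. ]]
lipR [ 586.2 -286.8   91.7] T [[401.7 202. ]] S [[385.4 223.3]]
```

```bash
sed -i 's/psi=np.radians(1.5); F=np.array(\[636.4,-272.,22.\])/psi=np.radians(1.2); F=np.array([636.2,-274.2,22.])/' h.py; python3 - <<'E'
from h import *
H=F-110*d-4*n
row(H+40*n-10*d,RP); row(H,RP)
E
```

```text
cur [ 500.1 -265.1  251. ] row [13.79  1.23  3.01] [ 0.2  -0.11  0.16] |w| 0.3
cur [ 500.1 -265.1  251. ] row [14.78  1.22  7.02] [ 0.2  -0.11  0.16] |w| 0.3
```

```bash
python3 -m creep '3 0.3 0.5 0 0 0 0.3;6 0.5 1 0 0 0 0.3;9 0.8 1.5 0 0 0 0.3;11.5 1 2.3 0 0 0 0.3;13 1.1 2.8 0 0 0 0.3;13.8 1.2 3 0 0 0 0.3;13.8 1.2 3 0 0 0 0.3;13.8 1.2 3 0 0 0 0.3;13.8 1.2 3 0 0 0 0.3'; python3 - <<'E'
from h import *
H=F-110*d-4*n
row(H,RP); print(r.sense()['joint_pos'].round(1))
c=imaging.camera_info('wrist');im=imaging.snapshot('wrist'); cv2.imwrite('pics/w5.png',im[:,:,::-1])
im=imaging.snapshot('scene'); crop(im,330,150,90,110,6,'pics/s5.png')
print(proj(c,[F,F-85*d+13.5*n,F-85*d,F-85*d+13.5*n+13.5*np.cross(zz,hx),F-85*d+13.5*n-13.5*np.cross(zz,hx)]).round(0))
E
```

```text
time: 6.85
tool_pos: [577.3, -275.5, 134.0]
tcp_rot: [179.9, 44.8, 1.4]
ft_force: [0.9, -0.9, 0.3]
finger_gap: 7.4
cur [ 577.3 -275.5  134. ] row [ 1.07 -0.02  4.16] [ 0.23 -0.23  0.11] |w| 0.3
[-21.2  62.2  31.5 -19.9 127.   61.2]
[[271.  25.]
 [271. 186.]
 [271. 181.]
 [247. 186.]
 [295. 186.]]
```

View pics/w5.png

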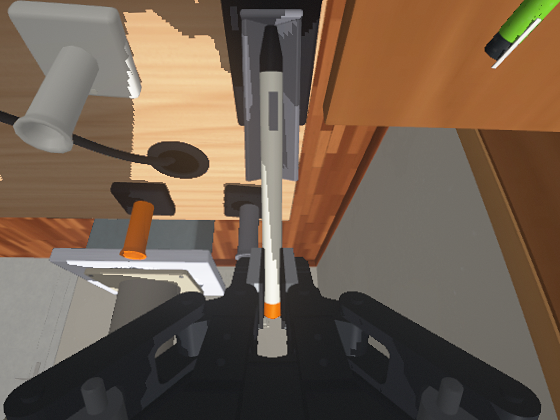

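View pics/s5.png

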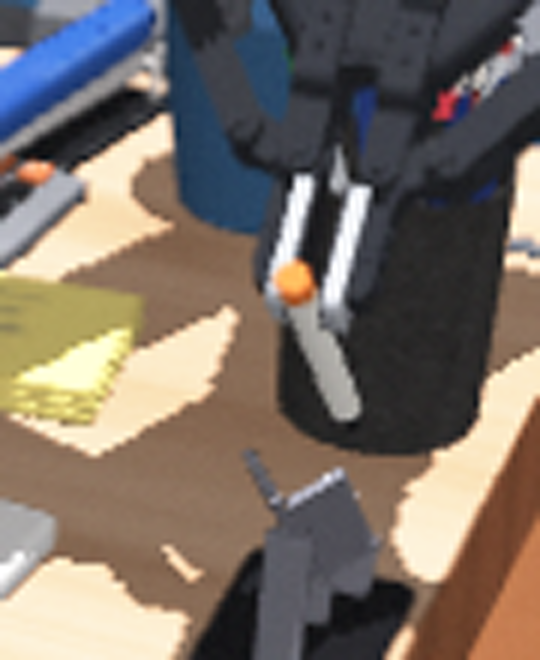

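The wrist view shows the pen (columns 260–283) above the groove. The lips are at columns 245 and 299 at the upper end and 248 and 302 at the stop, so the groove centre is 1–2 mm to the right. I'll lower with a 1 mm shift.

```bash
python3 -m creep '0.3 0.1 1.5 0 0 0 0.3;0.6 0.1 2.5 0 0 0 0.3;0.6 0.1 3.2 0 0 0 0.3;0.6 0.1 3.6 0 0 0 0.3;0.6 0.1 3.8 0 0 0 0.3;0.6 0.1 3.8 0 0 0 0.3'; python3 - <<'E'
from h import *
H=F-110*d-4*n
row(H,RP)
c=imaging.camera_info('wrist');im=imaging.snapshot('wrist'); cv2.imwrite('pics/w6.png',im[:,:,::-1])
crop(im,220,0,100,200,3,'pics/w6c.png')
im=imaging.snapshot('scene'); crop(im,330,150,90,110,6,'pics/s6.png')
print(r.sense()['ft_force'],r.sense()['tool_pos'])
E
```

```text
time: 7.55
tool_pos: [555.0, -277.0, 103.3]
tcp_rot: [179.9, 44.7, 1.4]
ft_force: [0.3, 1.1, 0.6]
finger_gap: 7.5
cur [ 555.  -277.   103.3] row [ 0.49 -0.11  0.41] [ 0.24 -0.27  0.12] |w| 0.4
[-0.16021367  1.21314913  0.55667069] [ 555.17237875 -277.01370994  103.29000014]
```

View pics/w6c.png

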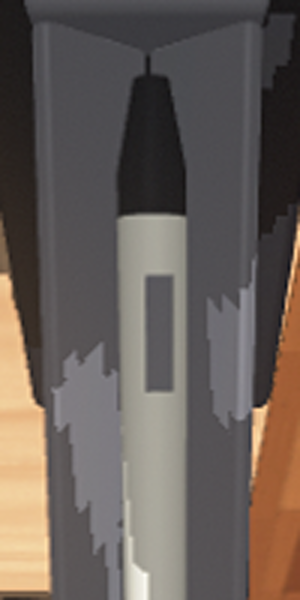

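View pics/s6.png

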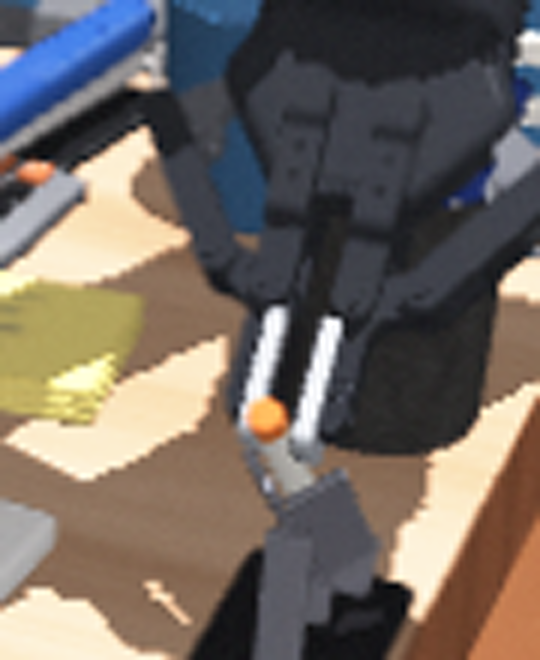

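The nose is centred in the V, about 5 mm short of the stop. I'll ease it in.

```bash
python3 -m creep '0.1 0 0.15 0 0 0 0.3;0.25 0 0.3 0 0 0 0.3;0.4 0 0.4 0 0 0 0.3;0.4 0 0.4 0 0 0 0.3;0.4 0 0.4 0 0 0 0.3'; python3 - <<'E'
from h import *
im=imaging.snapshot('wrist');crop(im,220,0,100,200,3,'pics/w7c.png')
print(r.sense()['ft_force'],r.sense()['tool_pos'],r.sense()['wrist_torque'])
E
```

```text
time: 8.15
tool_pos: [556.0, -276.5, 99.3]
tcp_rot: [179.9, 44.6, 1.4]
ft_force: [1.6, 4.1, 7.9]
finger_gap: 7.6
[2.00826005 5.02359145 8.66872485] [ 555.97638068 -276.4813592    99.23985192] [ 0.59989798  0.26172309 -0.40922894]
```

View pics/w7c.png

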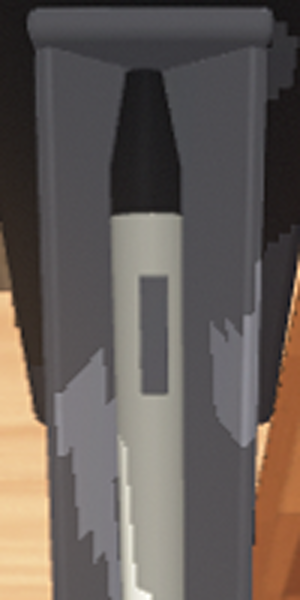

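```bash
python3 -m creep '0 0 -0.1 0 0 0 1.2;0 0 -0.1 0 0 0 2;0 0 -0.1 0 0 0 3;0 0 -0.1 0 0 0 3;0 0 -0.1 0 0 0 3'; python3 - <<'E'
from h import *
im=imaging.snapshot('wrist');cv2.imwrite('pics/w8.png',im[:,:,::-1])
print(r.sense()['ft_force'],r.sense()['tool_pos'],r.sense()['wrist_torque'])
E
```

```text
time: 8.7
tool_pos: [556.5, -276.5, 99.6]
tcp_rot: [179.9, 44.7, 1.4]
ft_force: [0.4, 0.7, 0.2]
finger_gap: 30.0
[-0.08351189 -0.23424285  0.07619327] [ 556.51583947 -276.53371761   99.68425455] [ 0.00455319 -0.29328284  0.02439313]
```

View pics/w8.png

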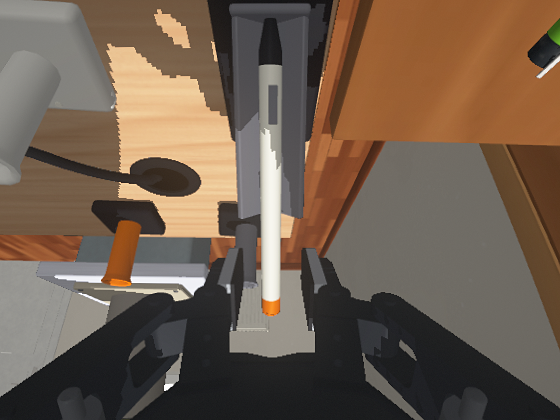

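```bash
python3 - <<'E'
from h import *
im=cv2.imread('pics/w8.png')[:,:,::-1]; crop(im,225,0,90,110,6,'pics/w8c.png')
c=imaging.camera_info('wrist'); p,R=cur()
for h in (-12,-8,-4,0):
    out=[]
    for uv in [(270.5,18),(271,315)]:
        o,v=ray(c,uv); o=R.inv().apply(o-p); v=R.inv().apply(v); out.append(o+v*(h-o[2])/v[2])
    print(h,np.round(out,1).tolist(),np.linalg.norm(out[0]-out[1]).round(1), (p+R.apply(out[0])).round(1),(p+R.apply(out[1])).round(1))
E
```

```text
-12 [[110.6, -0.2, -12.0], [-22.9, -0.2, -12.0]] 133.6 [ 643.6 -274.2   30.5] [ 548.6 -276.5  124.4]
-8 [[111.7, -0.2, -8.0], [-25.9, -0.2, -8.0]] 137.6 [ 641.5 -274.2   26.8] [ 543.7 -276.6  123.6]
-4 [[112.8, -0.2, -4.0], [-28.9, -0.2, -4.0]] 141.7 [ 639.5 -274.3   23.2] [ 538.8 -276.7  122.9]
0 [[113.9, -0.3, 0.0], [-31.9, -0.3, 0.0]] 145.8 [ 637.5 -274.3   19.6] [ 533.8 -276.8  122.1]
```

View pics/w8c.png

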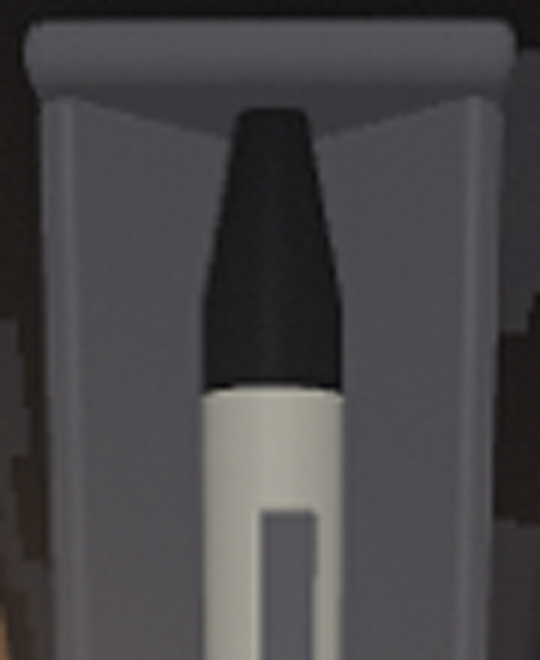

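```bash
cat >> h.py <<'E'
RG=axes(n,np.cross(d,n),d)
TAIL=np.array([539.5,-276.6,122.9])
E
python3 - <<'E'
from h import *
c=imaging.camera_info('wrist'); p,R=cur(); print('cam in tool',R.inv().apply(-c['R'].T@c['t']-p))
print(RG.as_euler('xyz',degrees=True))
p1=p+100*n; print(p1)
row(p1,RP); row((590,-276,260),E((180,0,1.2))); row((470,-276.8,190),RG)
E
```

```text
cam in tool [  75.03058208    0.31356425 -142.94612099]
[180.  -45.    1.2]
[ 627.21100957 -275.05286489  170.39493267]
cur [ 556.5 -276.5   99.7] row [  0.06   0.04 -10.  ] [ 0.25 -0.33  0.12] |w| 0.4
cur [ 556.5 -276.5   99.7] row [ -8.89   0.06 -13.76] [ 0.19 44.67  0.21] |w| 44.7
cur [ 556.5 -276.5   99.7] row [-12.5   -0.18  -0.34] [ 0.1  89.67  0.29] |w| 89.7
```

```bash
python3 -m creep '0 0 -2 0 0 0 4;0 0 -4 0 0 0 4;-2 0 -6.5 0 0 0 4;-5 0 -8.5 0 8 0 4;-9 0 -10.2 0 16 0 4;-12.5 0 -10.2 0 24 0 4;-12.5 0 -10.2 0 32 0 4;-12.5 0 -10.2 0 40 0 4;-12.5 0 -10.2 0 48 0 4;-12.5 0 -9 0 56 0 4;-12.5 0 -7 0 64 0 4;-12.5 0 -5 0 72 0 4;-12.5 -0.1 -3.5 0 80 0 4;-12.5 -0.2 -2 0 89.7 0 4;-12.5 -0.2 -1 0 89.7 0 4;-12.5 -0.2 -0.3 0 89.7 0 4;-12.5 -0.2 -0.3 0 89.7 0 4;-12.5 -0.2 -0.3 0 89.7 0 4'; python3 - <<'E'
from h import *
c=imaging.camera_info('wrist');im=imaging.snapshot('wrist');cv2.imwrite('pics/w9.png',im[:,:,::-1])
np.save('w9.npy',c,allow_pickle=True)
im=imaging.snapshot('scene');cv2.imwrite('pics/scene9.png',im[:,:,::-1])
print(proj(c,[TAIL,TAIL+10*d,TAIL+140*d]).round(1)); row(TAIL+42*d,RG)
E
```

```text
time: 10.55
tool_pos: [470.5, -277.5, 191.5]
tcp_rot: [179.7, -45.0, 1.7]
ft_force: [0.1, 0.3, 0.8]
finger_gap: 40.3
[[272.1 208.3]
 [272.1 204.9]
 [272.  175.4]]
cur [ 471.  -277.1  191.7] row [-0.03  0.11 13.91] [-0.09 -0.04  0.41] |w| 0.4
```

View pics/w9.png

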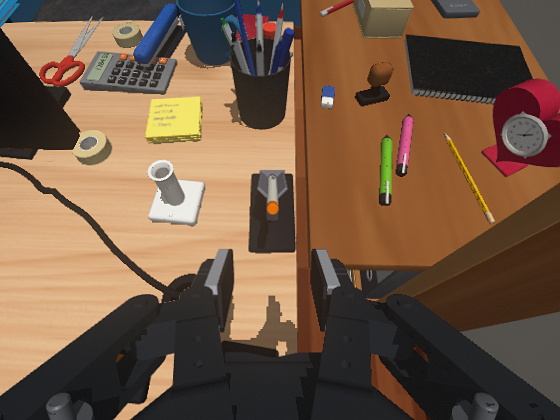

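View pics/scene9.png

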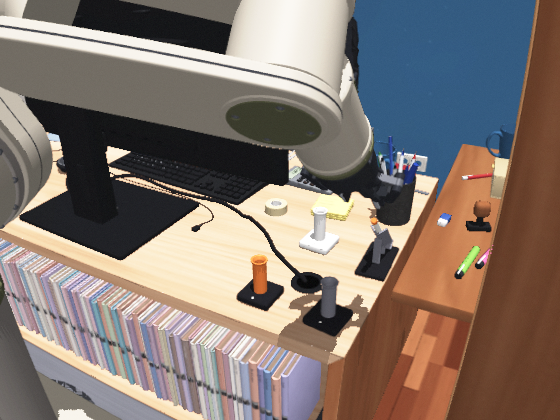

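The stylus lies in the rest with its tail at (272,209), exactly as predicted. The second grasp goes straight ahead.

```bash
python3 -m creep '0 0.1 4 0 0 0.4 4;0 0.1 8 0 0 0.4 4;0 0.1 11 0 0 0.4 4;0 0.1 12.5 0 0 0.4 4;0 0.1 13.5 0 0 0.4 4;0 0.1 13.5 0 0 0.4 4;0 0.1 13.5 0 0 0.4 4' 70; python3 - <<'E'
from h import *
c=imaging.camera_info('wrist');im=imaging.snapshot('wrist');cv2.imwrite('pics/w10.png',im[:,:,::-1])
print(proj(c,[TAIL,TAIL+10*d,TAIL+140*d]).round(1)); row(TAIL+42*d,RG)
E
```

```text
time: 11.35
tool_pos: [567.4, -275.5, 96.9]
tcp_rot: [-179.9, -45.0, 1.3]
ft_force: [0.2, 0.2, 0.2]
finger_gap: 39.9
[[271.8 312.1]
 [271.9 297.8]
 [272.2 208.6]]
cur [ 567.2 -275.9   97.2] row [-0.14  0.01  0.42] [-0.11 -0.07  0.09] |w| 0.2
```

View pics/w10.png

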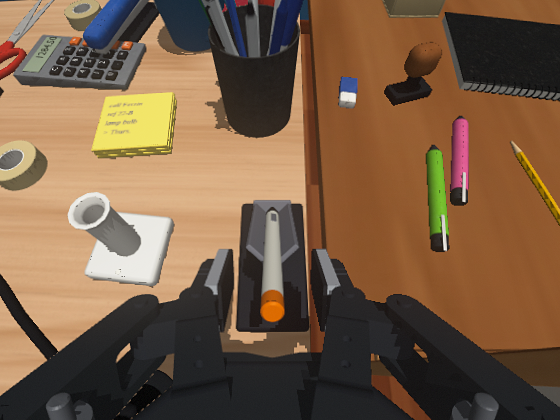

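```bash
python3 -m creep '-0.1 0 0 0 0 0 4;-0.1 0 0 0 0 0 0.3;-0.1 0 0 0 0 0 0.3;-0.1 0 0 0 0 0 0.3;-0.1 0 0 0 0 0 0.3;-0.1 0 0 0 0 0 0.3;-0.1 0 0 0 0 0 0.3;1 0 -0.2 0 0 0 0.3;3 0 -0.5 0 0 0 0.3;6 0 -3 0 0 0 0.3;8 0 -6 0 0 0 0.3;8 0 -6 0 0 0 0.3' 70; python3 - <<'E'
from h import *
c=imaging.camera_info('wrist');im=imaging.snapshot('wrist');cv2.imwrite('pics/w11.png',im[:,:,::-1])
DN=E((180,0,0)); row((415.2,-131,190),DN); row((415.2,-131,130),DN); print(r.sense()['ft_force'],r.sense()['joint_pos'].round(1))
E
```

```text
time: 12.6
tool_pos: [583.2, -278.1, 203.6]
tcp_rot: [179.4, -45.4, 1.7]
ft_force: [1.8, -0.9, 1.0]
finger_gap: 8.2
cur [ 582.4 -277.2  200.4] row [-12.21 -15.01 -10.96] [ -0.26 -45.31   1.35] |w| 45.3
cur [ 582.4 -277.2  200.4] row [-16.47 -15.04  -6.74] [ -0.26 -45.31   1.35] |w| 45.3
[ 0.01493389  0.41518387 -0.28105908] [-48.  -13.4 120.4  45.   49.4  17.6]
```

View pics/w11.png

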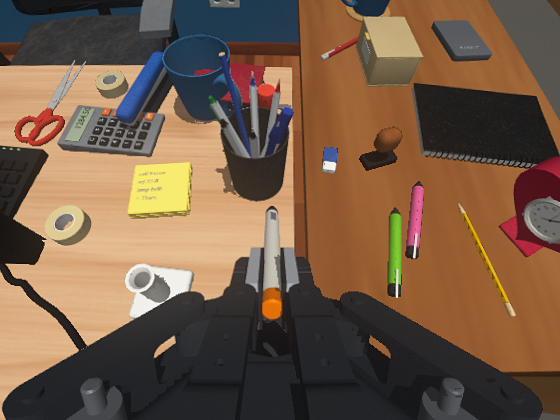

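```bash
python3 - <<'E'
from h import *
im=cv2.imread('pics/w11.png')[:,:,::-1]; crop(im,245,195,55,135,5,'pics/w11c.png')
c=imaging.camera_info('wrist');p,R=cur()
from scipy.optimize import brentq
for z,row_ in [(95,208),(100,208),(105,208),(-35,290),(-40,290),(-30,290)]:
    f=lambda x: proj(c,p+R.apply([x,0,z]))[0,1]-row_
    print(z,row_,brentq(f,-40,40))
E
```

```text
95 208 1.2549982164028097
100 208 -0.30524782301542347
105 208 -1.8654938625162576
-35 290 6.929843789670805
-40 290 10.1112551204736
-30 290 3.7484324118925354
```

View pics/w11c.png

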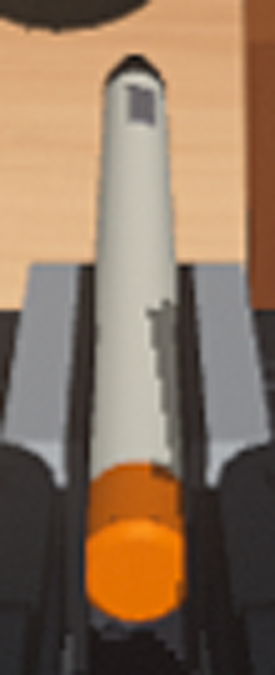

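```bash
python3 - <<'E'
from h import *
c=imaging.camera_info('wrist');p,R=cur()
def P(x,z): return proj(c,p+R.apply([x,0,z]))[0]
for s in (36,38,40,42,44):
    from scipy.optimize import brentq
    xt=brentq(lambda x:P(x,-s)[1]-309,-40,40); xn=brentq(lambda x:P(x,140-s)[1]-208,-40,40)
    # apparent width at tail
    w=proj(c,[p+R.apply([xt,5,-s]),p+R.apply([xt,-5,-s])]); print(s,round(xt,1),round(xn,1),'w',abs(w[0,0]-w[1,0]).round(1), 'bandrow',P(xt+(xn-xt)/14,-s+10))
E
```

```text
36 -1.4 -1.6 w 24.3 bandrow [270.96149764 295.19092377]
38 0.0 -0.9 w 24.8 bandrow [270.94839987 295.06166446]
40 1.5 -0.3 w 25.2 bandrow [270.93483262 294.92777041]
42 2.9 0.3 w 25.7 bandrow [270.92077018 294.78898779]
44 4.3 0.9 w 26.3 bandrow [270.90618494 294.6450439 ]
```

```bash
python3 - <<'E'
from h import *
c=imaging.camera_info('wrist');p,R=cur()
def W(x,z,h=5): 
    w=proj(c,[p+R.apply([x,h,z]),p+R.apply([x,-h,z])]); return abs(w[0,0]-w[1,0]),w.mean(0)
print('w8 near nose',W(96,-4)); print('w4',W(95,-4),'obs 23.3'); print('w4 tail',W(-25,-4), 'obs 16.6(130/8)')
for s in (20,26,30): print(s,W(0,-s))
E
```

```text
w8 near nose (np.float64(23.77947639566463), array([270.79847765,  63.03861572]))
w4 (np.float64(23.732244978864742), array([270.80134446,  65.59257536])) obs 23.3
w4 tail (np.float64(18.662011498611605), array([271.09782234, 309.80146297])) obs 16.6(130/8)
20 (np.float64(21.733259327289318), array([270.98359239, 285.05089229]))
26 (np.float64(22.65500523464408), array([270.95738953, 292.36724638]))
30 (np.float64(23.313529919677933), array([270.93867556, 297.5969894 ]))
```

```bash
python3 - <<'E'
from h import *
row((415.2,-131,210),E((180,0,0)))
E
python3 -m creep '-1.5 -2 -3 0 -5 0 0.3;-3.5 -4.5 -6 0 -12 0 0.3;-5.5 -7 -8 0 -20 0 0.3;-7 -10 -10 0 -28 0.4 0.3;-9 -12.5 -11.7 0 -36 0.8 0.3;-10.8 -15 -12.4 -0.3 -45.3 1.4 0.3;-10.8 -15 -12.4 -0.3 -45.3 1.4 0.3;-10.8 -15 -12.4 -0.3 -45.3 1.4 0.3;-10.8 -15 -12.4 -0.3 -45.3 1.4 0.3'; python3 - <<'E'
from h import *
c=imaging.camera_info('wrist');im=imaging.snapshot('wrist');cv2.imwrite('pics/w12.png',im[:,:,::-1])
im=imaging.snapshot('scene');cv2.imwrite('pics/scene12.png',im[:,:,::-1])
print(proj(c,[415.2,-131,76]).round(1)); row((415.2,-131,210),E((180,0,0)))
E
```

```text
cur [ 582.4 -277.2  200.4] row [-10.79 -15.   -12.37] [ -0.26 -45.31   1.35] |w| 45.3
time: 13.55
tool_pos: [414.8, -131.3, 209.1]
tcp_rot: [-180.0, -0.0, -0.0]
ft_force: [0.5, -0.6, 0.8]
finger_gap: 8.4
[[271.3 196.7]]
cur [ 414.6 -131.8  209.7] row [ 0.06 -0.08 -0.03] [ 0.   -0.07 -0.14] |w| 0.2
```

View pics/w12.png

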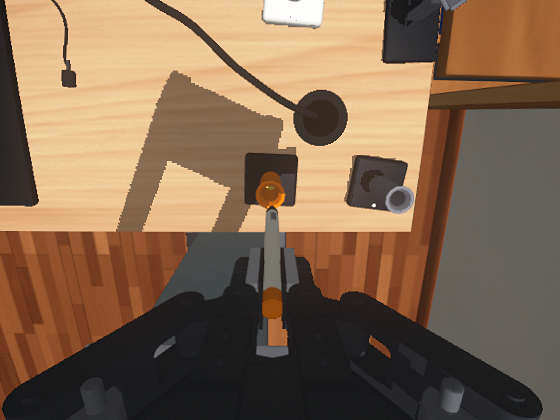

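View pics/scene12.png

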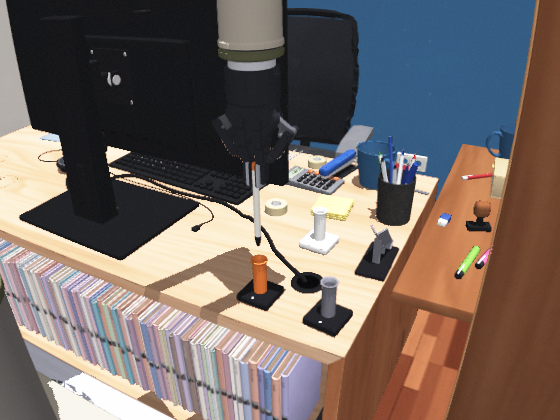

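```bash
python3 - <<'E'
from h import *
s=cv2.imread('pics/scene12.png')[:,:,::-1]; crop(s,235,145,50,150,5,'pics/s12c.png')
w=cv2.imread('pics/w12.png')[:,:,::-1]; crop(w,230,145,90,100,7,'pics/w12c.png')
S=imaging.camera_info('scene');p,R=cur()
print(p,proj(S,[p+[0,0,40],p,p-[0,0,98],p-[0,0,102],[414.2,-132.8,76],[415.2,-131,76]]).round(1))
E
```

```text
[ 414.63119456 -131.77897207  209.74765837] [[254.2 158.9]
 [255.3 184.2]
 [257.7 240.8]
 [257.8 243. ]
 [259.  260. ]
 [258.3 259.4]]
```

View pics/s12c.png

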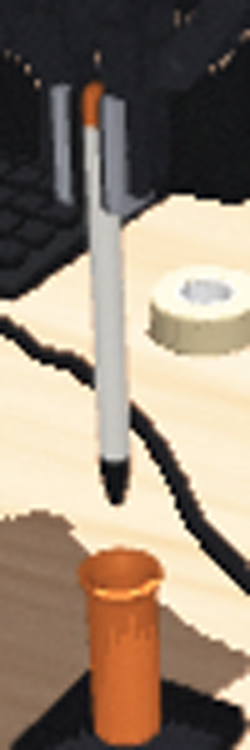

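View pics/w12c.png

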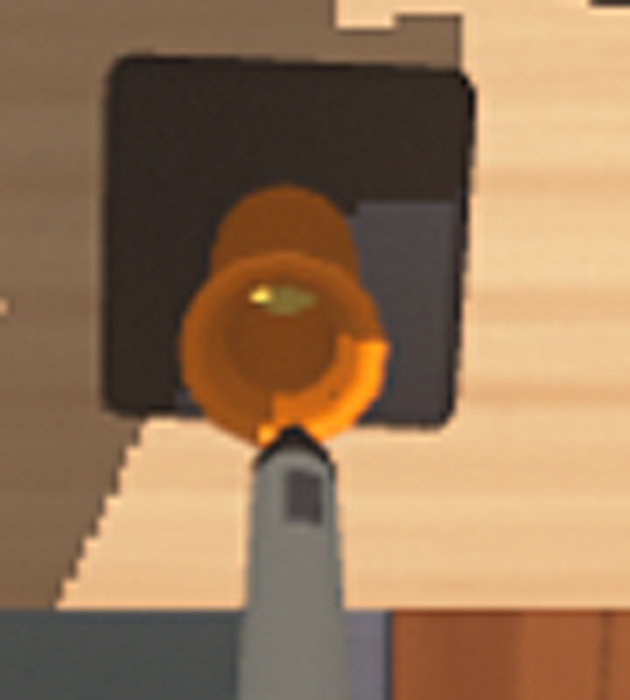

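```bash
python3 - <<'E'
from h import *
c=imaging.camera_info('wrist');p,R=cur()
m=atz(c,(270.6,194.7),76); print(m, R.inv().apply(m-p))
o,v=ray(c,(271.9,207)); o=R.inv().apply(o-p);v=R.inv().apply(v)
for z in (98,102,106): print(o+v*(z-o[2])/v[2])
E
```

```text
[ 416.88595864 -130.94504968   76.        ] [  2.09089808  -0.84484428 133.75025193]
[ 0.99538351  0.36336312 98.        ]
[ -0.23861162   0.36440611 102.        ]
[ -1.47260675   0.3654491  106.        ]
```

```bash
python3 -m creep '0.25 -0.1 0.5 0 0 0 0.3;0.25 -0.1 1.5 0 0 0 0.3;0.25 -0.1 2.5 0 0 0 0.3;0.25 -0.1 3.2 0 0 0 0.3;0.25 -0.1 3.6 0 0 0 0.3;0.25 -0.1 3.9 0 0 0 0.3;0.25 -0.1 3.9 0 0 0 0.3'; python3 - <<'E'
from h import *
im=imaging.snapshot('wrist');crop(im,230,150,90,100,7,'pics/w13c.png')
im=imaging.snapshot('scene');crop(im,235,165,60,150,5,'pics/s13c.png')
print(r.sense()['ft_force'].round(1),cur()[0])
E
```

```text
time: 14.35
tool_pos: [417.0, -130.6, 170.3]
tcp_rot: [-180.0, -0.0, -0.1]
ft_force: [0.3, -0.0, 0.4]
finger_gap: 8.1
[-0.2  0.  -0.2] [ 417.37076086 -130.7931542   171.001506  ]
```

View pics/w13c.png

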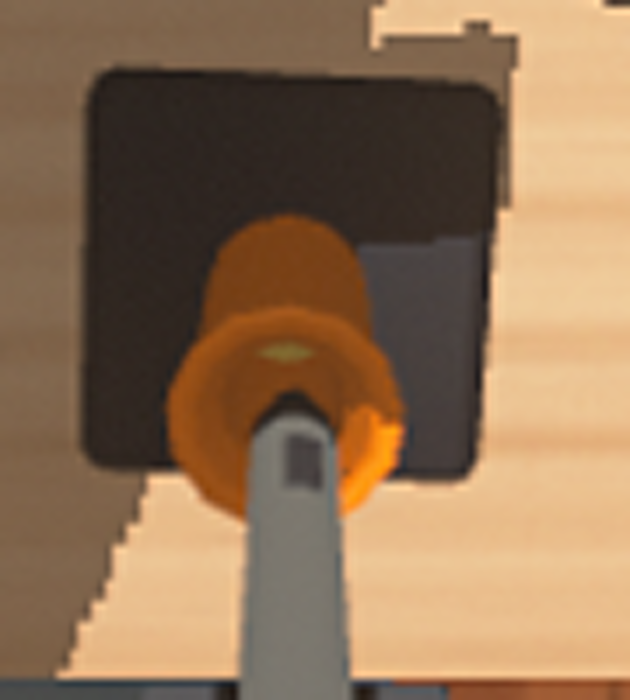

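View pics/s13c.png

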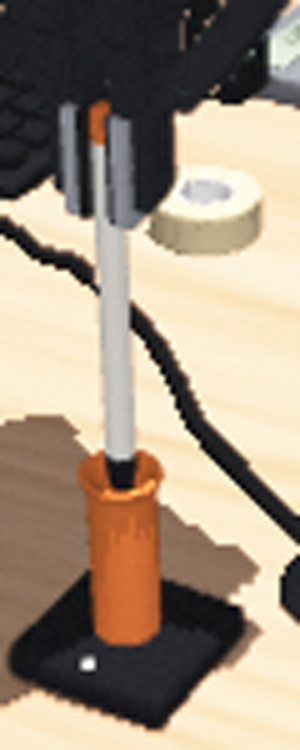

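```bash
python3 -m creep '0 0 0.6 0 0 0 0.3;0 -0.05 1.3 0 0 0 0.3;0 -0.05 2 0 0 0 0.3;0 -0.05 2.6 0 0 0 0.3;0 -0.05 3.2 0 0 0 0.3;0 -0.05 3.2 0 0 0 0.3' 90; python3 - <<'E'
from h import *
im=imaging.snapshot('wrist');crop(im,230,150,90,100,7,'pics/w14c.png')
print(r.sense()['ft_force'].round(1),cur()[0])
E
```

```text
time: 15.05
tool_pos: [416.7, -130.0, 137.7]
tcp_rot: [-180.0, 0.0, -0.1]
ft_force: [0.6, 0.7, 0.5]
finger_gap: 8.0
[ 0.5  0.9 -0.3] [ 416.99048853 -130.15106425  138.32735018]
```

View pics/w14c.png

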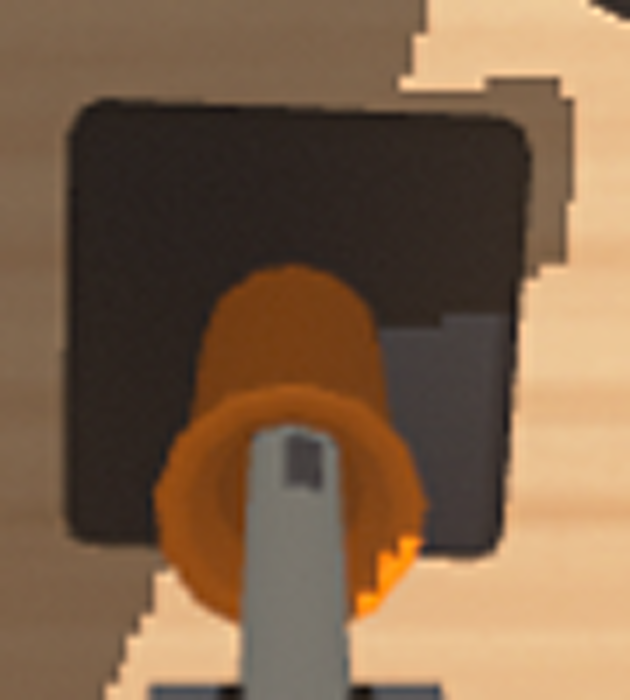

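```bash
python3 -m creep '0 0 0.3 0 0 0 0.3;0 0 0.5 0 0 0 0.3;0 0 0.5 0 0 0 0.3'; python3 -m creep '0 0 0.3 0 0 0 0.3;0 0 0.4 0 0 0 0.3;0 0 0.4 0 0 0 0.3'; python3 -m creep '0 0 0.3 0 0 0 0.3;0 0 0.4 0 0 0 0.3;0 0 0.4 0 0 0 0.3'
```

```text
time: 15.4
tool_pos: [416.9, -130.1, 133.1]
tcp_rot: [-180.0, -0.0, -0.1]
ft_force: [-0.3, -1.0, -0.3]
finger_gap: 7.8
time: 15.7
tool_pos: [417.2, -130.2, 129.5]
tcp_rot: [-180.0, -0.1, -0.1]
ft_force: [0.2, -0.1, 3.4]
finger_gap: 7.7
time: 16.0
tool_pos: [417.2, -130.3, 125.4]
tcp_rot: [180.0, -0.1, -0.1]
ft_force: [0.3, -0.4, 2.5]
finger_gap: 7.2
```

```bash
python3 -m creep '0 0 0.2 0 0 0 0.3;0 0 0.4 0 0 0 0.3;0 0 0.4 0 0 0 0.3'; python3 -m creep '0 0 0.2 0 0 0 0.3;0 0 0.3 0 0 0 0.3;0 0 0.3 0 0 0 0.3'
```

```text
time: 16.3
tool_pos: [417.5, -130.4, 121.6]
tcp_rot: [180.0, -0.1, -0.1]
ft_force: [-0.6, 0.7, 7.2]
finger_gap: 7.6
time: 16.6
tool_pos: [418.9, -130.9, 121.0]
tcp_rot: [179.9, -0.3, -0.1]
ft_force: [-4.6, 2.3, 22.0]
finger_gap: 7.6
```

```bash
python3 -m creep '-0.1 0 0.2 0 0 0 0.3;-0.1 0 0.3 0 0 0 0.3;-0.1 0 0.3 0 0 0 0.3'; python3 - <<'E'
from h import *
im=imaging.snapshot('wrist');crop(im,230,150,90,200,4,'pics/w15c.png')
im=imaging.snapshot('scene');crop(im,225,165,70,150,5,'pics/s15c.png')
print(r.sense()['ft_force'].round(1),cur()[0])
E
```

```text
time: 16.9
tool_pos: [419.3, -131.2, 120.9]
tcp_rot: [179.9, -0.4, -0.1]
ft_force: [-6.1, 3.9, 25.4]
finger_gap: 7.7
[-5.5  3.1 25.9] [ 419.2670584  -131.21501723  120.89601176]
```

View pics/w15c.png

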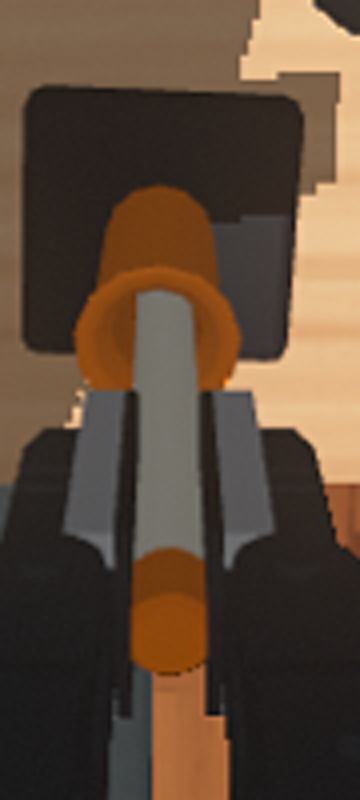

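View pics/s15c.png

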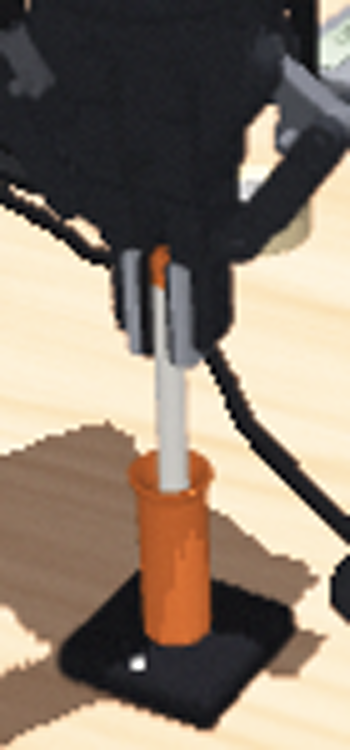

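```bash
python3 - <<'E'
from h import *
S=imaging.camera_info('scene')
print(proj(S,[[416,-131,158],[416,-131,160],[416,-131,168],[416,-131,76]]).round(1),'obs tail',257,214.6,'mouth',225+172/5,165+475/5)
E
```

```text
[[256.6 214.5]
 [256.6 213.3]
 [256.4 208.7]
 [258.6 259.1]] obs tail 257 214.6 mouth 259.4 260.0
```

```bash
python3 -m creep '-0.1 0 0 0 0 0 0.3;-0.1 0 0 0 0 0 0.3'; python3 -m creep '0 0 0 0 0 0 1.2;0 0 0 0 0 0 2;0 0 0 0 0 0 3;0 0 0 0 0 0 4;0 0 0 0 0 0 4'; python3 - <<'E'
from h import *
im=imaging.snapshot('wrist');cv2.imwrite('pics/w16.png',im[:,:,::-1])
E
```

```text
time: 17.2
tool_pos: [418.8, -131.4, 121.6]
tcp_rot: [179.8, -0.5, -0.1]
ft_force: [-0.1, 1.2, 9.9]
finger_gap: 7.8
time: 17.7
tool_pos: [418.5, -131.3, 121.2]
tcp_rot: [179.9, -0.5, -0.1]
ft_force: [-0.9, 0.9, -0.4]
finger_gap: 40.0
```

View pics/w16.png

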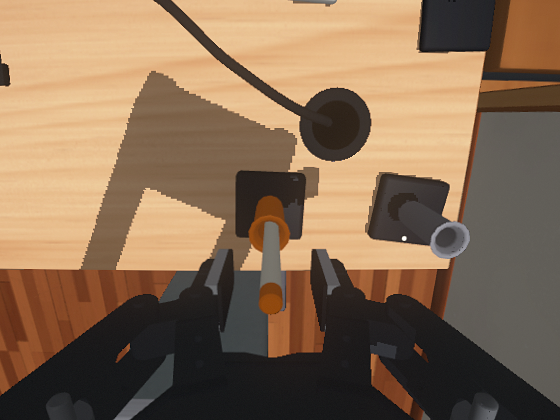

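The stylus is free and standing in the orange well, with its tail at (271,300) centred between the open jaws. I'll withdraw straight up.

```bash
python3 -m creep '0 0 -1.5 0 0 0 4;0 0 -4 0 0 0 4;0 0 -8 0 0 0 4;0 0 -12 0 0 0 4;0 0 -15 0 0 0 4;-3 0 -17 0 0 0 4;-6 0 -17 0 0 0 4;-6 0 -17 0 0 0 4;-6 0 -17 0 0 0 4;-6 0 -17 0 0 0 4'; python3 - <<'E'
from h import *
im=imaging.snapshot('wrist');cv2.imwrite('pics/w17.png',im[:,:,::-1])
c=imaging.camera_info('wrist')
print('w',proj(c,[[416,-131,158],[416,-131,168],[416,-131,76]]).round(1))
im=imaging.snapshot('scene');cv2.imwrite('pics/scene17.png',im[:,:,::-1]);crop(im,215,185,80,130,5,'pics/s17c.png')
S=imaging.camera_info('scene'); print(proj(S,[[416,-131,158],[416,-131,168],[416,-131,76]]).round(1))
E
```

```text
time: 18.75
tool_pos: [357.6, -130.7, 290.5]
tcp_rot: [179.9, -0.5, -0.1]
ft_force: [0.3, 0.3, -0.3]
finger_gap: 40.1
w [[271.4 134.7]
 [271.4 135.4]
 [271.3 130.5]]
[[256.6 214.5]
 [256.4 208.7]
 [258.6 259.1]]
```

View pics/w17.png

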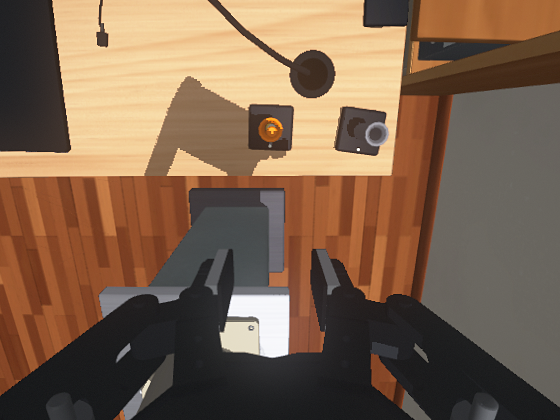

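View pics/s17c.png

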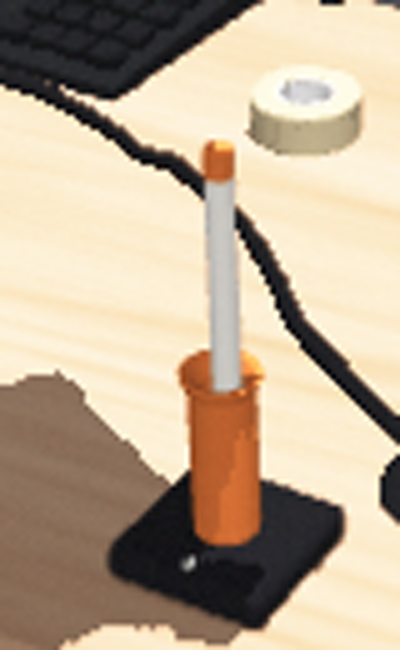

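View pics/scene17.png

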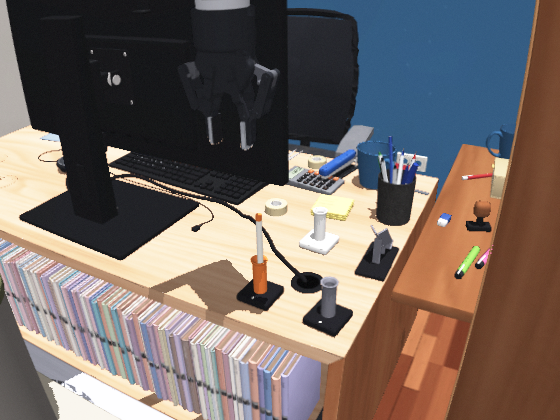

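```bash
python3 - <<'E'
from h import *
s=r.sense(); print(s['time'],s['qd'].round(2),s['ft_force'].round(1)); print(r.hand_in())
E
```

```text
18.85 [-0.03  0.11 -0.09  0.02  0.17 -0.08] [ 0.3  0.3 -0.4]
the job is handed in; nothing more can be done
None
```

I put the stylus on charge in the orange well and handed the job in at about 18.9 s. I picked it up from the desk, laid it in the V rest, let go, took it again by its upper end and pushed it nose first into the well. The hand-in gives no verdict.

**V rest:** The wrist camera put the nose about 4 mm from the stop, with the axis at 45°. The stylus was let go for about 3 s; the wrist force read near zero right after the fingers opened.

**Orange well:**
- **Push:** The force stayed at 3–7 N over about 10 mm of travel, then rose to about 26 N with almost no further movement. That is the contact plate reaching its stop.
- **Final picture:** The stylus stands free and nearly upright. Its tail is at row 214.4, where 214.5 means fully home and 208.7 means not pressed.
- **Release:** The arm is clear and nearly still, with no force on the wrist beyond noise.

**Grey well, sticky block and tape roll:** The arm never touched them, and they looked unmoved in the last scene picture.

**Measurements that disagreed:**
- The scene camera placed things about 4–5 mm off from the top camera in y, and showed the held stylus up to 5 pixels lower than the wrist camera did. I used averages and the wrist view, and the fits confirmed them.
- The finger gap read 7–8 mm while holding the 10 mm stylus.
- The plate travel could not be read directly. It is inferred from the force and the pictures.

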